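# Put the power board through the drawer-type test jig

### The arm

A 6-joint arm with a two-finger parallel gripper is mounted at the origin on the work surface. World frame = base frame: x ahead of the robot, y to its left, z up, the work surface at z = 0. Lengths are in mm, angles in rad, forces in N, time in s.
With the tool pointing down it reaches from about 400 to 925 mm from the base axis. Payload 12.5 kg.
Tool frame: the origin (TCP) lies midway between the tips of the shut fingers; the grasp point (between the pads) lies 19 mm behind it (env.grip_depth is the distance from the TCP to the grasp point, in mm); z points along the fingers, y is the line along which they close (so a half turn about z gives the same grasp; the last joint's range is limited). The gripper opens to 95 mm and grips with 3 to 60 N. Pads are 20 mm wide; open, the fingers measure 119 mm over their backs; the gripper's body (75 mm by 180 mm) begins 59 mm behind the grasp point.
Start: joints at [-1.324, 0.491, 1.559, -0, 1.092, -0.106], TCP at [215.978, -586.516, 214.661] pointing down, gripper open.
Joint ranges: [-3.1, 3.1], [-0.84, 2.19], [0.05, 2.79], [-1.13, 4.28], [0.06, 2.93], [-2.69, 2.69]. Speed limits (rad/s): [2.22, 2.22, 2.79, 3.14, 3.14, 3.14].

### API

Orientations are given as [roll, pitch, yaw] about the fixed x, y, z axes, in that order (R = Rz(yaw) Ry(pitch) Rx(roll)).
In Python, from cell import monitor, viewer, order, env gives the robot as it stands.
- The arm moves only by the tool move_arm, never from a script. Its argument "moves" is one flat list of numbers, 4 for each row, row after row: the shift along the tool's x, y, z normalised to -1 to 1, where 1 is 0.15 m, then the turn about the tool's z normalised to -1 to 1, where 1 is pi/2 rad. A call has 1 to 10 rows; each row shifts and turns the commanded pose from where the row before left it, along the tool's axes as they then stand; what a row does not reach is not made up. A row lasts 1/8 s, in which the tool goes at most 62.5 mm and 10.7 degrees, less where a joint would pass 70% of its speed; a pose out of reach is approached as far as the arm can. A call with a number of a shift or a turn outside -1 to 1 is refused whole. A call with a gripper value outside its range is refused whole. "claw" is the finger opening in mm, from 0 to 95.1, set as the call begins (left out, the last holds). The fingers move at their own pace and stop on an object; the grip force is fixed at half the most. Time passes only in rows, so rows that do not move let the fingers close. It gives the time, the measured TCP pose, the force, the opening and the grip force at its end, in the units of the state.
- monitor.state(): the state, without advancing time (a new reading comes with each control period).
- viewer.read_camera(name): name is "side" or "top"; returns the picture (400x640x3 uint8, red, green, blue); there is no depth.
- viewer.camera_info(name): a dict with "K" (3x3 intrinsics, pixels), "camera_from_world" (4x4, takes a point from world to camera coordinates). Camera axes: x right, y down, z forward; pixel columns grow to the right and rows downward; lengths in mm; the calibration is good to about 2 mm. A picture is of the moment at which its call begins. camera_info takes no time and is no camera call.
- order.job_done(): hands the job in; it is judged then, once.
The state is a dict: "t": time; "joints": joint angles; "qvel": joint speeds; "tau": joint torques, N m; "eef_pos": TCP position; "tcp_rot": TCP orientation; "ft_force": force on the tool from outside, world axes, zero at the start; "moment": the same for the moment, N m; "opening": opening from 0.0 (shut) to 1.0 (fully open); "grip_force": force on a finger pad.
Only numpy, scipy, OpenCV 4.12 (cv2) and the standard library are available. Lean on these libraries where they do the work, as an engineer would, in place of code of your own. Each camera call takes 0.05 s, during which the arm holds its last target. There are 200 camera calls.

### The job

Test the power board, the one with the finned heat sink: lay it flat between the guide pins of the test jig's drawer with its terminal strip towards the drawer handle, slide the drawer fully home, then press the jig's side lever all the way down and keep it fully down for a good two seconds while the test runs. Then ease the lever back up with your hand on it, never letting it fly up, and leave the board in the closed drawer with the lever fully up. Leave the other board and the things on the bench where they are.

Things in the scene. Friction and masses are not known exactly. Their poses are not given: they have to be found in the camera images.
- jig: Drawer-type circuit board test jig, fixed: grey base box 245 x 260 mm, 62 mm high, jig x = -115 to 130 mm, a metal portal press on it. Origin: on the bench, below the middle of the board when the drawer is home. Axes: x from the front (drawer handle) to the rear, y to the left seen from the front (lever side), z up. Turned -0.1 to 0.3 rad from the bench.
- press_head (a point): Middle of the press head's underside, at jig x = y = 0, 147 mm up at rest: a plate 96 x 128 mm with four white push rods 45 mm long at its corners. It hangs from the portal: uprights at jig y = +-117 mm (x = -23 to 47 mm), cross beam 192 to 230 mm high, gear box in its middle (front face at x = -30 mm, 244 mm high), ram on top to 278 mm. It goes down 38 mm per rad of lever.
- tray (a joint): Drawer opening in m along the jig's -x: 0 = fully home at its stop, 0.12 = fully out. Starts at 0.10 to 0.12. Slides with about 2.5 N of friction, no spring, stays where left. A dark steel frame 170 mm wide, top 75 mm above the bench, its front edge 10 mm in front of the handle bar.
- tray_handle (a point): Middle of the drawer's handle bar: steel, 10 mm thick, 100 mm long along the jig's y, centre 113 mm above the bench, on two posts at its ends standing on the drawer's front ledge (an upright U with 33 mm free below the bar). Moves with the drawer; 85 mm in front (jig -x) of the nest's middle, so at jig x = -85 mm when home.
- nest_floor (a point): Middle of the nest's top face, the black plate in the drawer on which the board lies, 78 mm above the bench; axes as the jig's. Eight steel guide pins, 10 mm thick, 14 mm high, the upper 8 mm tapered to lead the board in, stand round the board's outline and leave it 2 mm of play on every side (90 mm along x, 120 mm along y). The nest is sprung and gives downwards under more than 4 N.
- nest (a joint): How far the sprung nest is pressed down, in m: 0 at rest, about 0.008 with the lever fully down and a board in it (the board then meets the test probes).
- lever (a joint): Press lever on the jig's left side, rad: 0 = fully up (0.5 rad above level, pointing forwards and up), 0.80 = fully down at its stop (0.3 rad below level). A spring drives it up: pressing at the grip takes about 5 N at the start, 11 N at the end with a board under the press. Let go while down, it flies up at over 5 rad/s. The push rods meet the board at about 0.59 rad.
- lever_grip (a point): Middle of the lever's grip: a black rubber cylinder 28 mm thick, 100 mm long, level along the jig's y, sticking out sideways at the lever's end, clear above and below; centre 306 mm above the bench when up, 151 mm when fully down. It swings on a circle of 200 mm radius about lever_hinge.
- lever_hinge (a point): Point on the lever's hinge axis (along the jig's y) level with the middle of the grip's length: jig x = 38, y = 200, z = 210 mm; axes as the jig's. At lever angle q the grip's centre is 200 cos(0.5 - q) mm in front of it (jig -x) and 200 sin(0.5 - q) mm above it.
- board: Power board: dark circuit board 90 x 120 x 2 mm (90 along its x), about 0.22 kg, flat on the bench. In its middle the finned aluminium heat sink: 64 mm along x, 30 mm along y. Either side of it in y, the band within 18 mm of the middle in x is free for fingers. Origin: centre of the underside. In the nest its axes agree with the jig's. Starts turned at most 0.6 rad from the bench's x.
- board_sink (a point): Centre of the heat sink's top, 36 mm above the board's underside.
- board_front (a point): Middle of the board's -x edge, 45 mm from its middle, where the terminal strip lies (green, 57 mm along y, 13 mm high); this edge goes towards the drawer handle. By the opposite edge stand two black cylinders, 16 mm high.
- other_board: Bystander: a smaller dark board, 75 x 105 mm, without heat sink, with a black transformer block 34 x 40 mm, 32 mm high, and two black relays. Origin: centre of the underside.
- cutters: Bystander: side cutters lying flat, 145 mm long, 12 mm high, red handles. Origin: near the middle, on the bench.
- carton: Bystander: closed cardboard carton 160 x 110 x 45 mm. Origin: centre of the underside.
- iron_stand: Bystander: black soldering iron stand 150 x 85 mm, the iron leaning out of its holder, about 220 mm high. Origin: centre of the underside.
Things that resemble listed ones, but are neither listed nor needed, are in the scene too. What is shaped like the board but turquoise is not meant.

How it is judged (in metres and radians):
On the way, in this order (a step that is already met when the one before it is completed fails the run):
1. the power board lies flat in the drawer's nest, terminal strip towards the handle (x of board in the frame of nest_floor between -0.005 and 0.005 m and y of board in the frame of nest_floor between -0.005 and 0.005 m and z of board in the frame of nest_floor between -0.003 and 0.003 m and angle between board's own z axis and vertical below 0.04 rad and x of board_front in the frame of nest_floor below -0.035 m), for 0.2 s.
2. the drawer is fully home with the board in its nest (all of step 1 and value of joint tray below 0.004 m), for 0.2 s.
3. the lever is fully down, pressing the board on to the probes, for two seconds (1.8 s counted) (all of step 1 and value of joint tray below 0.005 m and value of joint lever above 0.74 rad and value of joint nest above 0.005 m), for 1.8 s.
At the end, for the whole second after the job is handed in: The power board lies at rest, flat in the nest (middle within 5 mm in x and y, within 3 mm in height, tilt under 0.04 rad, terminal strip towards the handle), the drawer within 5 mm of home, the lever back up within 0.05 rad, the nest risen again within 1.5 mm, and everything let go (all of step 1 and value of joint tray below 0.005 m and value of joint lever below 0.05 rad and value of joint nest below 0.0015 m and linear speed of board below 0.02 m/s); the robot touches nothing.
It fails at once if the lever flies up (faster than 4 rad/s) (velocity of joint lever below -4 rad/s).
It fails at once if the other board or a thing on the bench is moved by more than 25 mm (distance of any of other_board, cutters, carton, iron_stand from where it was at the start of the episode above 0.025 m).
It also fails if it takes over 67 s, if anything falls off the work surface, if the arm or the gripper's body presses on something with over 40 N, if the wrist force passes 120 N, or if a joint passes its speed limit or range.

## Working session

There is one attempt and no reset: what is moved stays moved. The work goes in short steps, Python scripts to look and compute and a tool call to move; the robot and the scene stay as the last step left them, time stands still between calls to the robot, and variables do not carry over. Pictures are saved under pics/ and viewed, at most 10 in all, crops included, and the job is handed in when it is done.

Besides the shell and the picture viewer there is one more tool, called as a command line: name --argument value ..., lists and objects as JSON in quotes. move_arm: Moves the arm, as the interface text tells. Scaled input: -1 to 1 covers 0.15 m each way for a shift and pi/2 rad each way for a turn. Its arguments: {"type":"object","properties":{"moves":{"type":"array"},"claw":{"type":"number"}},"required":["moves"]}

```bash
mkdir -p pics; python3 - <<'E'
from cell import monitor, viewer, order, env
import cv2,numpy as np
for n in("side","top"):
    im=viewer.read_camera(n); cv2.imwrite(f"pics/{n}0.png",im[...,::-1])
    i=viewer.camera_info(n); print(n,np.round(i["K"],1).tolist(),np.round(i["camera_from_world"],4).tolist())
s=monitor.state();print(s, env.grip_depth)
E
```

```text
side [[456.0, 0.0, 310.4], [0.0, 456.0, 200.1], [0.0, 0.0, 1.0]] [[-0.8548, -0.5187, -0.0147, 359.5582], [-0.2695, 0.4679, -0.8417, 321.6557], [0.4435, -0.7155, -0.5398, 1119.7757], [0.0, 0.0, 0.0, 1.0]]
top [[435.5, 0.0, 326.1], [0.0, 435.5, 190.4], [0.0, 0.0, 1.0]] [[0.0165, -0.9996, -0.0232, -55.3456], [-0.9973, -0.0148, -0.0715, 487.1276], [0.0711, 0.0243, -0.9972, 1337.2156], [0.0, 0.0, 0.0, 1.0]]
{'t': 0.1, 'joints': array([-1.32358706e+00,  4.91485376e-01,  1.55938324e+00, -6.21002910e-06,
        1.09169958e+00, -1.05602524e-01]), 'qvel': array([-0.00193751,  0.00021817, -0.00355969, -0.00062325,  0.00065471,
       -0.00023498]), 'tau': array([ 2.57364896e-03, -6.13621330e+01, -2.58606255e+01,  6.93639927e-02,
        4.70075500e-02, -4.77661013e-05]), 'eef_pos': array([ 215.92725621, -586.28908827,  214.13063768]), 'tcp_rot': array([-3.14062196e+00, -9.73512297e-05,  3.52814611e-01]), 'ft_force': array([-0.13882671,  0.16610462, -0.10563814]), 'moment': array([ 4.78734150e-02,  3.48643062e-02, -4.47409543e-05]), 'grip_force': 0.0, 'opening': 1.0020598507228173} 18.8
```

View pics/top0.png

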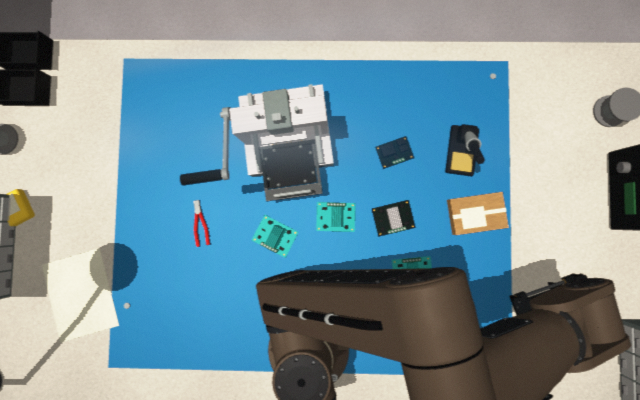

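View pics/side0.png

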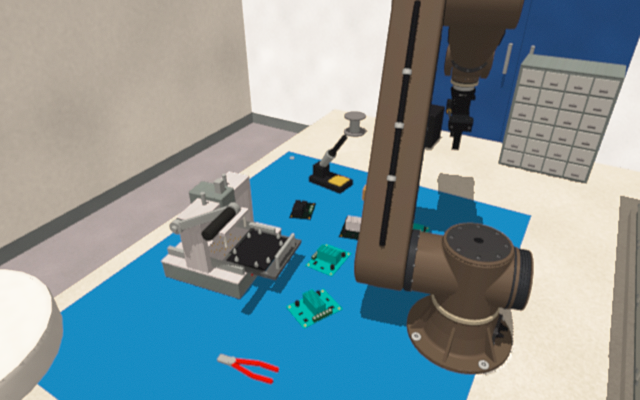

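Candidates in the top view: the dark board with a light heat sink at (393,218), the dark board without one at (394,151, other_board), and turquoise look-alikes at (335,216), (274,235) and (410,263). By the description I choose (393,218). The jig is at (280,140) with its drawer opening towards the robot and the lever grip at (197,178). The side view shows the same layout, with the power board partly hidden by the arm at (352,227).

```bash
cat > h.py <<'E'
from cell import monitor, viewer, order, env
import cv2,numpy as np
def ray(n,u,v):
    i=viewer.camera_info(n);T=np.array(i["camera_from_world"]);R=T[:3,:3];t=T[:3,3]
    d=R.T@np.linalg.solve(np.array(i["K"]),[u,v,1.]);return -R.T@t,d
def plane(n,u,v,z):
    c,d=ray(n,u,v);return c+d*(z-c[2])/d[2]
def proj(n,p):
    i=viewer.camera_info(n);T=np.array(i["camera_from_world"]);q=np.array(i["K"])@(T[:3,:3]@np.array(p,float)+T[:3,3]);return q[:2]/q[2]
E
python3 - <<'E'
import cv2,numpy as np
im=cv2.imread("pics/top0.png")
a=cv2.resize(im[190:250,360:430],None,fx=6,fy=6,interpolation=cv2.INTER_CUBIC)
b=cv2.resize(im[80:210,170:345],None,fx=4,fy=4,interpolation=cv2.INTER_CUBIC)[:,:]
cv2.imwrite("pics/c1.png",a);cv2.imwrite("pics/c2.png",b)
E
```

```text
(no output)
```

View pics/c1.png

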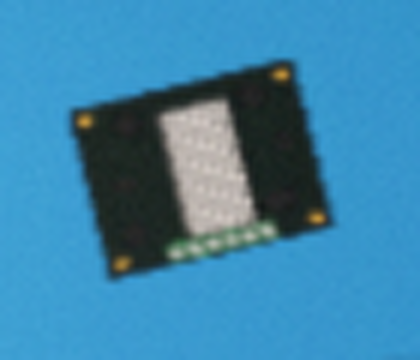

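View pics/c2.png

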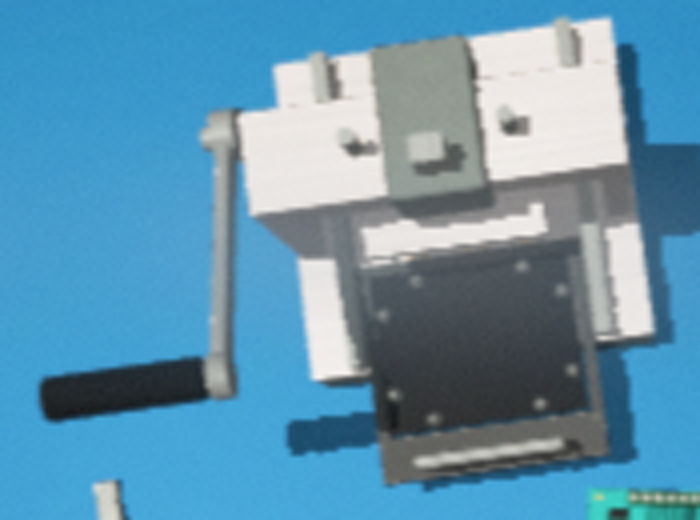

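The close crop confirms the choice: a finned heat sink in the middle, with the green terminal strip along the lower (robot-side) edge at crop (222,242). In the jig crop all eight pins are visible, with the handle bar running (415,462)–(563,442) and the grip (45,398)–(205,378).

```bash
python3 - <<'E'
from h import *
im=cv2.imread("pics/top0.png"); 
hsv=cv2.cvtColor(im,cv2.COLOR_BGR2HSV)
m=((hsv[...,2]<120)|(hsv[...,1]<110)).astype(np.uint8); m[:190]=0;m[250:]=0;m[:,:360]=0;m[:,430:]=0
c=max(cv2.findContours(m,0,1)[0],key=cv2.contourArea); r=cv2.minAreaRect(c); print("rect",r)
def o(p,s,u0,v0): return ((p[0]+.5)/s-.5+u0,(p[1]+.5)/s-.5+v0)
for nm,C in(("hand",[o(p,6,360,190) for p in[(72,112),(293,62),(332,222),(110,277)]]),("rect",cv2.boxPoints(r))):
    W=np.array([plane("top",*p,2) for p in C]); print(nm,W.round(1).tolist(),W.mean(0).round(1),[round(float(np.linalg.norm(W[i]-W[i-1])),1) for i in range(4)])
mk=((hsv[...,1]<60)&(hsv[...,2]>120)).astype(np.uint8);mk[:203]=0;mk[235:]=0;mk[:,375:]*=1;mk[:,:383]=0;mk[:,405:]=0
c=max(cv2.findContours(mk,0,1)[0],key=cv2.contourArea);r=cv2.minAreaRect(c);W=np.array([plane("top",*p,36) for p in cv2.boxPoints(r)]);print("sink",W.mean(0).round(1),r)
g=cv2.cvtColor(im,cv2.COLOR_BGR2GRAY)
P=[(415,282),(522,266),(561,290),(571,370),(540,404),(433,418),(395,395),(383,316)]
L=[]
for p in P:
    u,v=o(p,4,170,80);ui,vi=int(round(u)),int(round(v))
    w=g[vi-2:vi+3,ui-2:ui+3].astype(float);w=np.clip(w-np.median(w)-5,0,None)
    yy,xx=np.mgrid[vi-2:vi+3,ui-2:ui+3];cu,cv=(w*xx).sum()/w.sum(),(w*yy).sum()/w.sum()
    q=plane("top",u,v,90);q2=plane("top",cu,cv,90);L.append(q);print((round(u,1),round(v,1)),q.round(1),q2.round(1))
L=np.array(L);print("nest",L.mean(0))
for a,b in((0,1),(5,4),(7,2),(6,3),(7,6),(2,3)):
    d=L[b]-L[a];print(a,b,np.linalg.norm(d).round(1),np.arctan2(d[1],d[0]).round(3))
H=[plane("top",*o(p,4,170,80),118) for p in[(415,462),(563,442)]];print("handle",H,np.mean(H,0))
G=[plane("top",*o(p,4,170,80),306) for p in[(45,398),(205,378)]];print("grip",G,np.mean(G,0))
# edges of jig base front corners z=62: 
B=[plane("top",*o(p,4,170,80),62) for p in[(312,380),(653,335)]];print("basefront",B)
T=[plane("top",*o(p,4,170,80),230) for p in[(250,215),(628,162),(242,112)]];print("beam",T)
E
```

```text
rect ((393.0588684082031, 217.7353057861328), (29.10427474975586, 38.07809066772461), 75.96376037597656)
hand [[435.3, -190.6, 2.0], [463.1, -305.1, 2.0], [380.4, -325.5, 2.0], [350.1, -211.0, 2.0]] [ 407.2 -258.1    2. ] [87.6, 117.9, 85.2, 118.5]
rect [[435.3, -188.9, 2.0], [466.0, -303.8, 2.0], [378.4, -326.0, 2.0], [347.8, -211.6, 2.0]] [ 406.9 -257.6    2. ] [90.4, 118.9, 90.3, 118.3]
sink [ 402.5 -255.1   36. ] ((393.68231201171875, 219.07058715820312), (23.86235237121582, 16.703645706176758), 77.47119140625)
(273.4, 150.1) [600.3 109.   90. ] [601.5 109.1  90. ]
(300.1, 146.1) [613.3  29.7  90. ] [613.4  30.1  90. ]
(309.9, 152.1) [5.957e+02 4.000e-01 9.000e+01] [5.961e+02 3.000e-01 9.000e+01]
(312.4, 172.1) [536.3  -8.1  90. ] [536.8  -8.7  90. ]
(304.6, 180.6) [510.8  14.3  90. ] [511.3  14.5  90. ]
(277.9, 184.1) [499.3  93.1  90. ] [498.9  93.2  90. ]
(268.4, 178.4) [515.9 121.7  90. ] [516.5 122.7  90. ]
(265.4, 158.6) [574.6 132.1  90. ] [575.8 133.   90. ]
nest [555.78809083  61.50441856  90.        ]
0 1 80.3 -1.408
5 4 79.7 -1.426
7 2 133.4 -1.412
6 3 131.4 -1.415
7 6 59.6 -2.965
2 3 60.1 -2.999
handle [array([464.9197266 , 101.51216582, 118.        ]), array([480.94906254,  -4.9468205 , 118.        ])] [472.93439457  48.28267266 118.        ]
grip [array([489.95987812, 303.95341925, 306.        ]), array([503.74250772, 205.12666111, 306.        ])] [496.85119292 254.54004018 306.        ]
basefront [array([529.14041515, 189.38045246,  62.        ]), array([566.87108171, -67.96532279,  62.        ])]
beam [array([620.96721636, 199.22375251, 230.        ]), array([659.43916514, -51.26220572, 230.        ]), array([690.41495488, 206.81553946, 230.        ])]
```

```bash
cat >> h.py <<'E'
O=np.array([661.7,78.1]);JY=0.152
def jig(x,y): c,s=np.cos(JY),np.sin(JY);return O+[c*x-s*y,s*x+c*y]
def togo(x,y,z,yaw):
    s=monitor.state();p=s["eef_pos"];Y=s["tcp_rot"][2];d=np.array([x,y])-p[:2]
    print("t",round(s["t"],2),"at",p.round(1),"yaw",round(float(Y),3),"F",s["ft_force"].round(1))
    dx=d@[np.cos(Y),np.sin(Y)];dy=d@[np.sin(Y),-np.cos(Y)]
    print("norm x,y,z,turn",np.round([dx/150,dy/150,(p[2]-z)/150,(Y-yaw)/(np.pi/2)],3))
E
```

move_arm --moves '[0.279,-0.23,0,0,0.279,-0.23,0,0,0.279,-0.23,0,0,0.279,-0.23,0,0,0.279,-0.23,0,0,0.279,-0.23,0,0,0.279,-0.23,0,0,0,0,0.3,0.062,0,0,0.3,0,0,0,0,0]' --claw 75

```text
t: 1.35
eef_pos: [406.4, -257.7, 122.7]
tcp_rot: [-3.137, 0.003, 0.256]
ft_force: [0.4, -1.1, 0.5]
opening: 0.786
grip_force: 0.0
```

```bash
python3 - <<'E'
from h import *
togo(407,-258,11,.256)
E
```

```text
t 1.35 at [ 406.4 -257.7  122.7] yaw 0.256 F [ 0.4 -1.1  0.5]
norm x,y,z,turn [ 0.003  0.003  0.744 -0.   ]
```

move_arm --moves '[0.003,0.003,0.3,0,0,0,0.24,0,0,0,0.14,0,0,0,0.06,0,0,0,0,0]'

```text
t: 1.98
eef_pos: [408.3, -259.5, 14.4]
tcp_rot: [3.141, -0.0, 0.255]
ft_force: [-0.0, -0.3, 0.7]
opening: 0.792
grip_force: 0.0
```

move_arm --moves '[0,0,0,0,0,0,0,0,0,0,0,0,0,0,0,0,0,0,0,0]' --claw 20

```text
t: 2.6
eef_pos: [407.8, -258.7, 13.7]
tcp_rot: [-3.141, 0.0, 0.255]
ft_force: [-0.8, 3.4, 2.1]
opening: 0.317
grip_force: 1.4
```

```bash
python3 - <<'E'
from h import *
togo(407,-258,11,.256)
im=viewer.read_camera("side");cv2.imwrite("pics/s1.png",cv2.resize(im[150:330,220:460,::-1],None,fx=3,fy=3,interpolation=cv2.INTER_CUBIC))
E
```

```text
t 2.6 at [ 407.8 -258.7   13.7] yaw 0.255 F [-0.8  3.4  2.1]
norm x,y,z,turn [-0.004 -0.006  0.018 -0.   ]
```

View pics/s1.png

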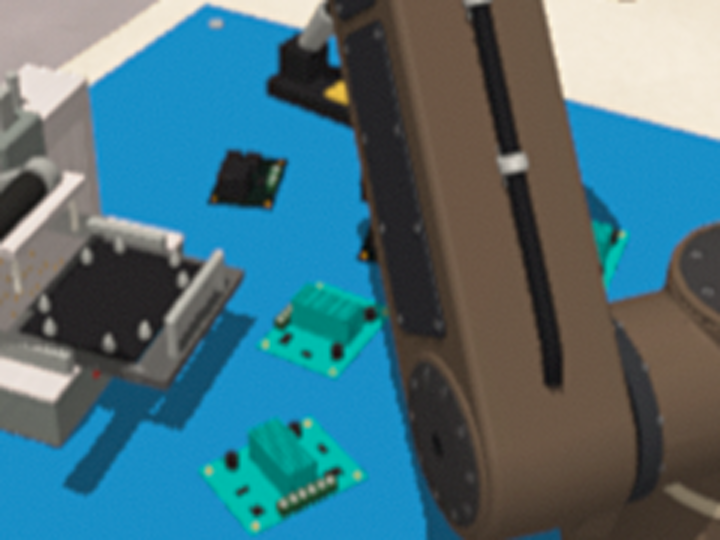

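The arm hides the gripped board, but the fingers stopped at 30 mm, which is the heat sink's width. Lifting.

move_arm --moves '[0,0,0,0,0,0,0,0,0,0,-0.15,0,0,0,-0.3,0,0,0,-0.3,0,0,0,-0.25,0,0,0,0,0]'

```text
t: 3.52
eef_pos: [408.8, -259.7, 165.6]
tcp_rot: [3.137, -0.003, 0.255]
ft_force: [0.1, -0.1, -3.5]
opening: 0.311
grip_force: 30.0
```

```bash
python3 - <<'E'
from h import *
togo(*jig(-107,0),163,.152)
E
```

```text
t 3.52 at [ 408.8 -259.7  165.6] yaw 0.255 F [ 0.1 -0.1 -3.5]
norm x,y,z,turn [ 1.491 -1.827  0.017  0.066]
```

move_arm --moves '[0.213,-0.261,0,0,0.213,-0.261,0,0,0.213,-0.261,0,0,0.213,-0.261,0,0,0.213,-0.261,0,0,0.213,-0.261,0,0,0.213,-0.261,0,0,0,0,0,0.066,0,0,0,0,0,0,0,0]'

```text
t: 4.78
eef_pos: [554.8, 62.2, 162.6]
tcp_rot: [-3.141, 0.001, 0.153]
ft_force: [0.0, -0.1, -2.1]
opening: 0.316
grip_force: 30.0
```

```bash
python3 - <<'E'
from h import *
togo(*jig(-107,0),163,.152)
for n,b in(("side",(170,300,170,330)),("top",(90,220,200,360))):
    im=viewer.read_camera(n);cv2.imwrite(f"pics/{n}2.png",im[...,::-1])
a=[cv2.resize(cv2.imread(f"pics/{n}2.png")[v0:v0+130,u0:u0+160],None,fx=4,fy=4,interpolation=cv2.INTER_CUBIC) for n,v0,u0 in(("side",160,190),)]
b=[cv2.resize(cv2.imread(f"pics/{n}2.png")[v0:v0+130,u0:u0+160],None,fx=4,fy=4,interpolation=cv2.INTER_CUBIC) for n,v0,u0 in(("top",110,210),)]
cv2.imwrite("pics/h2.png",cv2.resize(np.hstack(a+b),(800,325)))
cv2.imwrite("pics/sc.png",a[0])
E
```

```text
t 4.78 at [554.8  62.2 162.6] yaw 0.153 F [ 0.  -0.1 -2.1]
norm x,y,z,turn [ 0.007  0.003 -0.003  0.001]
```

View pics/h2.png

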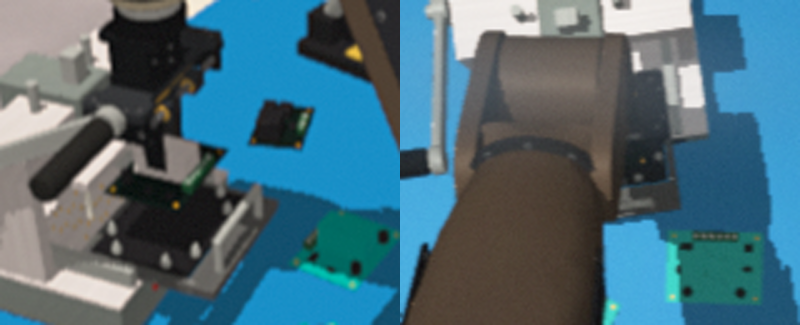

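The board hangs level under the fingers with the strip facing the handle side. Its front-left corner in the side view is near (261,242) and the left-rear one near (234,236). I want these sharper to get its offset in the hand.

```bash
python3 - <<'E'
import cv2
im=cv2.imread("pics/side2.png")[205:280,220:310]
cv2.imwrite("pics/sc.png",cv2.resize(im,None,fx=8,fy=8,interpolation=cv2.INTER_CUBIC))
E
```

```text
(no output)
```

View pics/sc.png

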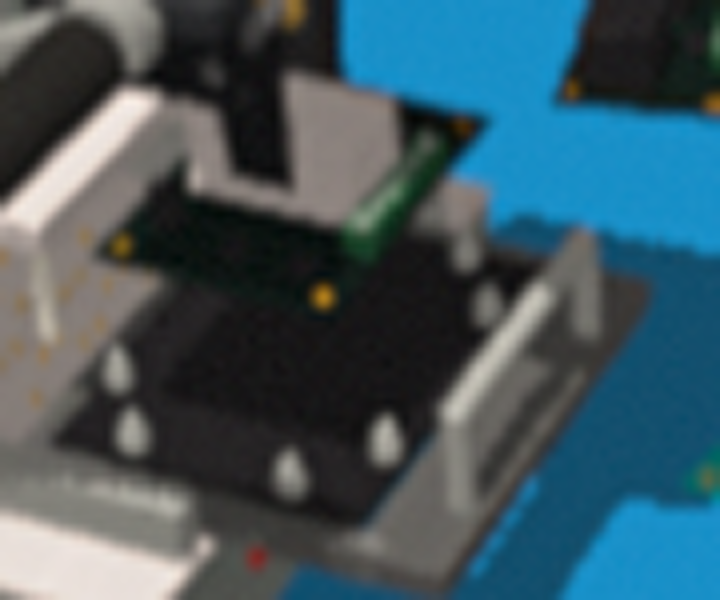

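```bash
python3 - <<'E'
from h import *
o=lambda p,s,u0,v0:((p[0]+.5)/s-.5+u0,(p[1]+.5)/s-.5+v0)
G=np.array([plane("top",*o(p,6,360,190),2)[:2] for p in[(84,120),(281,75),(317,217),(121,264)]])
print("gold centre",G.mean(0),[np.linalg.norm(G[i]-G[i-1]).round(1) for i in range(4)],"yaw",np.arctan2(*(G[0]-G[3]+G[1]-G[2])[::-1]),np.arctan2(*(G[0]-G[1]+G[3]-G[2])[::-1])-np.pi/2)
S=lambda p,z:plane("side",*o(p,8,220,205),z)
c,s=np.cos(JY),np.sin(JY);J=lambda q:np.array([[c,s],[-s,c]])@(np.array(q)[:2]-O)
for z in(148,151,154):
    a,b,d=S((122,244),z),S((322,296),z),S((465,125),z)
    e=a-b;f=b-d
    print(z,"bc",((a+d)/2).round(1),"jig",J((a+d)/2).round(1),"len",np.linalg.norm(e).round(1),np.linalg.norm(f).round(1),"yaw",np.arctan2(e[1],e[0]).round(3),np.arctan2(-f[0],f[1]).round(3))
for z in(89,91):
  for p,q in(((120,345),(487,283)),((132,405),(466,235))):
    m=(S(p,z)+S(q,z))/2;print(z,"nest",m.round(1),J(m).round(1),np.linalg.norm(S(p,z)-S(q,z)).round(1))
print("tcp jig",J(monitor.state()["eef_pos"]))
E
```

```text
gold centre [ 406.80593505 -257.54371186] [np.float64(76.9), np.float64(105.1), np.float64(75.8), np.float64(104.4)] yaw 0.2558035477251161 0.24599446037818762
148 bc [554.5  57.6 148. ] jig [-109.1   -4. ] len 75.5 104.3 yaw 0.145 0.142
151 bc [551.8  60.8 151. ] jig [-111.3   -0.5] len 75.2 103.9 yaw 0.145 0.142
154 bc [549.1  64.  154. ] jig [-113.4    3.1] len 74.9 103.5 yaw 0.145 0.142
89 nest [558.1  55.8  89. ] [-105.8   -6.4] 129.8
89 nest [557.2  57.7  89. ] [-106.4   -4.3] 142.9
91 nest [556.4  57.7  91. ] [-107.2   -4.2] 129.5
91 nest [555.5  59.7  91. ] [-107.7   -2.1] 142.5
tcp jig [-107.92689719    0.30170917]
```

Both views agree that the board needs about +2.5 mm in jig x and -2.5 mm in y. Correcting, then descending.

```bash
python3 - <<'E'
from h import *
togo(*jig(-105.3,-2.2),112,.15)
E
```

```text
t 4.88 at [555.   62.1 163.2] yaw 0.152 F [-0.4  0.2 -2.3]
norm x,y,z,turn [0.018 0.017 0.341 0.001]
```

move_arm --moves '[0.018,0.017,0.1,0,0,0,0.15,0,0,0,0.09,0,0,0,0,0,0,0,0,0]'

```text
t: 5.5
eef_pos: [558.5, 60.5, 113.0]
tcp_rot: [3.141, -0.001, 0.152]
ft_force: [0.3, 0.2, -2.8]
opening: 0.315
grip_force: 30.0
```

move_arm --moves '[0,0,0.03,0,0,0,0.02,0,0,0,0.02,0,0,0,0,0]'

```text
t: 6.0
eef_pos: [558.1, 60.6, 101.9]
tcp_rot: [3.142, 0.0, 0.152]
ft_force: [-0.5, -0.6, -2.6]
opening: 0.311
grip_force: 30.0
```

move_arm --moves '[0,0,0.02,0,0,0,0.02,0,0,0,0,0,0,0,0,0]'

```text
t: 6.5
eef_pos: [558.2, 60.6, 96.1]
tcp_rot: [3.142, -0.0, 0.152]
ft_force: [0.0, 0.8, -3.7]
opening: 0.315
grip_force: 30.0
```

move_arm --moves '[0,0,0.012,0,0,0,0.012,0,0,0,0,0,0,0,0,0]'

```text
t: 7.0
eef_pos: [558.2, 60.6, 92.5]
tcp_rot: [3.142, -0.0, 0.152]
ft_force: [-0.5, 0.3, -3.0]
opening: 0.313
grip_force: 30.0
```

move_arm --moves '[0,0,0.007,0,0,0,0,0,0,0,0,0]'

```text
t: 7.38
eef_pos: [558.3, 60.5, 91.6]
tcp_rot: [3.141, -0.0, 0.152]
ft_force: [-0.5, 0.3, 1.6]
opening: 0.319
grip_force: 30.0
```

```bash
python3 - <<'E'
from h import *
im=viewer.read_camera("side");print(monitor.state()["ft_force"])
cv2.imwrite("pics/s3.png",cv2.resize(im[205:280,220:310,::-1],None,fx=8,fy=8,interpolation=cv2.INTER_CUBIC))
E
```

```text
[-0.06418697 -0.08130337  1.6206325 ]
```

View pics/s3.png

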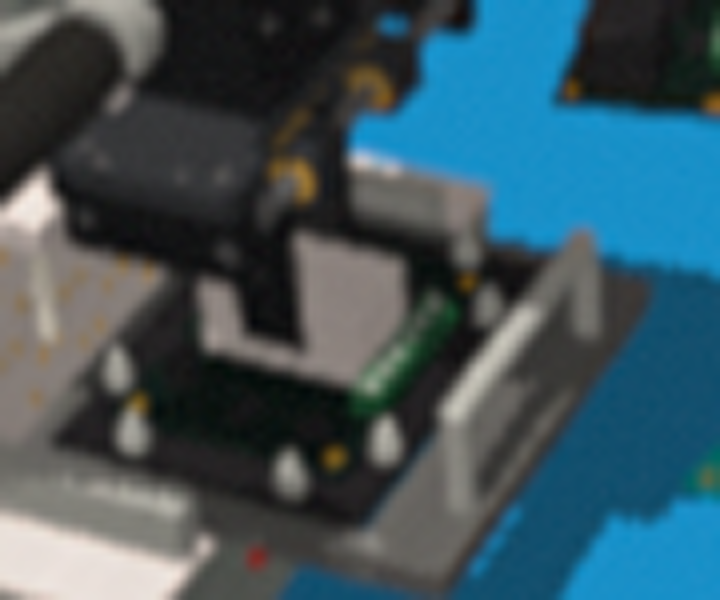

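The board sits inside the pins, gold pads at (138,400), (335,457), (467,280), strip towards the handle, and the force shows contact. Releasing.

move_arm --moves '[0,0,0,0,0,0,0,0,0,0,0,0,0,0,-0.05,0,0,0,-0.2,0,0,0,-0.3,0,0,0,0,0]' --claw 50

```text
t: 8.3
eef_pos: [559.5, 60.6, 177.4]
tcp_rot: [3.141, -0.006, 0.152]
ft_force: [-0.8, -0.1, -0.1]
opening: 0.526
grip_force: 0.0
```

```bash
python3 - <<'E'
from h import *
im=viewer.read_camera("side")
c=cv2.cvtColor(im,cv2.COLOR_RGB2HSV)[205:280,220:310]
m=((c[...,0]>12)&(c[...,0]<28)&(c[...,1]>120)).astype(np.uint8)
n,l,s,ce=cv2.connectedComponentsWithStats(m)
for i in range(1,n):
    q=plane("side",ce[i][0]+220,ce[i][1]+205,80);print(s[i][4],(ce[i]*8).round(),q.round(1))
togo(*jig(-232,-2),180,.152)
E
```

```text
4 [572.  84.] [ 560.  -119.3   80. ]
5 [709.  98.] [ 509.4 -138.    80. ]
8 [463. 279.] [526.4   3.3  80. ]
3 [139. 397.] [585.1 114.1  80. ]
11 [329. 453.] [511.  104.8  80. ]
t 8.35 at [558.7  60.6 175.5] yaw 0.152 F [ 0.6 -0.3  0.1]
norm x,y,z,turn [-0.85   0.002 -0.03  -0.   ]
```

move_arm --moves '[-0.28,0,0,0,-0.28,0,0,0,-0.29,0,0,0,0,0,0.25,0,0,0,0.26,0,0,0,0,0]' --claw 0

```text
t: 9.1
eef_pos: [430.6, 41.3, 95.5]
tcp_rot: [-3.14, 0.006, 0.152]
ft_force: [-1.1, -0.4, 0.1]
opening: 0.014
grip_force: 0.0
```

```bash
python3 - <<'E'
from h import *
togo(*jig(-100,-2),98,.152)
E
```

```text
t 9.1 at [430.6  41.3  95.5] yaw 0.152 F [-1.1 -0.4  0.1]
norm x,y,z,turn [ 0.894  0.004 -0.017 -0.   ]
```

move_arm --moves '[0.1,0,0,0,0.05,0,0,0,0.05,0,0,0,0.08,0,0,0,0.09,0,0,0,0.09,0,0,0,0.09,0,0,0,0.09,0,0,0,0.07,0,0,0,0,0,0,0]'

```text
t: 10.35
eef_pos: [538.5, 57.5, 97.3]
tcp_rot: [3.141, -0.001, 0.152]
ft_force: [-0.4, 0.1, -0.6]
opening: 0.004
grip_force: 0.0
```

move_arm --moves '[0.05,0,0,0,0.04,0,0,0,0.03,0,0,0,0,0,0,0,0,0,0,0]'

```text
t: 10.98
eef_pos: [555.6, 60.1, 97.6]
tcp_rot: [3.141, -0.001, 0.152]
ft_force: [-0.0, 0.3, 0.4]
opening: 0.003
grip_force: 0.0
```

```bash
python3 - <<'E'
from h import *
togo(*jig(-100,-2),98,.152)
E
```

```text
t 10.97 at [555.6  60.1  97.6] yaw 0.152 F [-0.   0.3  0.4]
norm x,y,z,turn [ 0.051  0.002 -0.002 -0.   ]
```

move_arm --moves '[0.02,0,0,0,0.02,0,0,0,0.015,0,0,0,0,0,0,0]'

```text
t: 11.48
eef_pos: [561.3, 61.1, 97.4]
tcp_rot: [-3.141, 0.005, 0.152]
ft_force: [-13.5, -3.6, 8.8]
opening: 0.001
grip_force: 6.7
```

move_arm --moves '[0.01,0,0,0,0.01,0,0,0,0.01,0,0,0]'

```text
t: 11.85
eef_pos: [561.6, 61.2, 97.3]
tcp_rot: [-3.141, 0.015, 0.152]
ft_force: [-37.2, -11.3, 26.2]
opening: 0.005
grip_force: 19.7
```

move_arm --moves '[-0.05,0,0,0,-0.15,0,0,0,-0.2,0,-0.2,0,0,0,-0.36,0,0,0,-0.36,0,0,0,-0.36,0,0,0,-0.36,0,0,0,0,0]' --claw 80

```text
t: 12.85
eef_pos: [510.0, 53.1, 347.4]
tcp_rot: [3.14, -0.008, 0.152]
ft_force: [0.7, -0.4, -1.0]
opening: 0.787
grip_force: 0.0
```

```bash
python3 - <<'E'
from h import *
togo(*jig(-137.5,203),345,.152+np.pi/2)
import cv2
im=viewer.read_camera("side");cv2.imwrite("pics/s4.png",im[...,::-1])
E
```

```text
t 12.85 at [510.   53.1 347.4] yaw 0.152 F [ 0.7 -0.4 -1. ]
norm x,y,z,turn [ 0.108 -1.365  0.016 -1.   ]
```

View pics/s4.png

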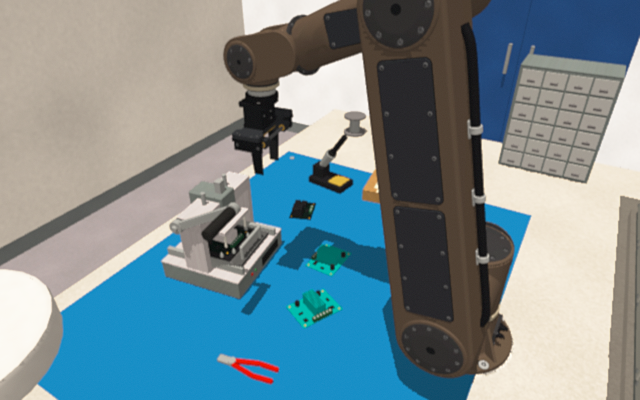

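The drawer is home with the board inside it, and the lever grip is still up at (220,222). Moving over the grip.

move_arm --moves '[0.027,-0.341,0,0,0.027,-0.341,0,0,0.027,-0.341,0,0,0.027,-0.342,0,0,0,0,-0.1,-0.115,0,0,0,-0.115,0,0,0,-0.115,0,0,0,-0.115,0,0,0,-0.115,0,0,0,-0.115]'

```text
t: 14.15
eef_pos: [493.6, 257.9, 356.7]
tcp_rot: [-3.14, 0.001, 1.242]
ft_force: [0.2, 0.3, 0.1]
opening: 0.842
grip_force: 0.0
```

move_arm --moves '[0,0,0,-0.115,0,0,0,-0.115,0,0,0,-0.08,0,0,0,0]'

```text
t: 14.65
eef_pos: [493.6, 257.8, 357.0]
tcp_rot: [-3.14, 0.0, 1.722]
ft_force: [-0.3, -0.1, -0.0]
opening: 0.843
grip_force: 0.0
```

```bash
python3 - <<'E'
from h import *
togo(*jig(-137.5,203),287,.152+np.pi/2)
im=viewer.read_camera("side");print(proj("side",[*jig(-137.5,200),306]))
cv2.imwrite("pics/s5.png",cv2.resize(im[120:270,150:330,::-1],None,fx=4,fy=4,interpolation=cv2.INTER_CUBIC))
E
```

```text
t 14.65 at [493.6 257.8 357. ] yaw 1.722 F [-0.3 -0.1 -0. ]
norm x,y,z,turn [-0.001  0.01   0.467 -0.001]
[218.09215061 223.05259516]
```

View pics/s5.png

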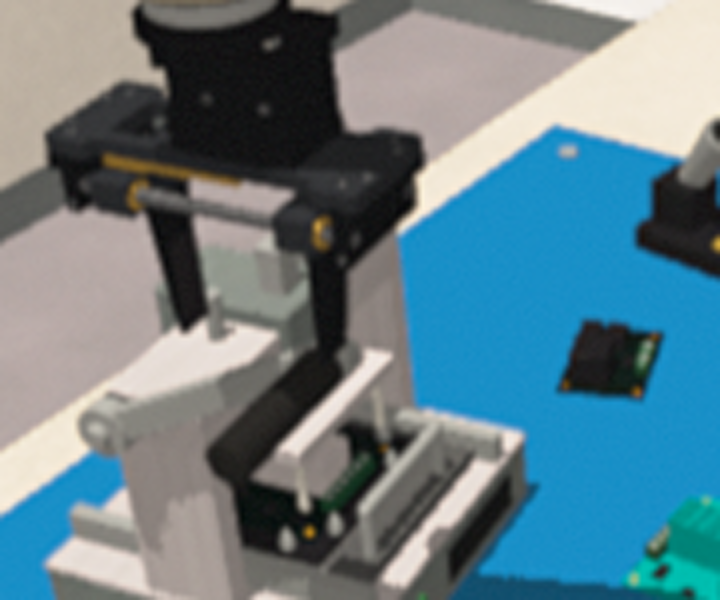

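The open fingers straddle the black grip, which runs (220,460)–(330,360) in the crop and matches the predicted centre (218,223). Lowering and gripping.

move_arm --moves '[0,0.008,0.2,0,0,0,0.17,0,0,0,0.097,0,0,0,0,0]'

```text
t: 15.2
eef_pos: [494.6, 257.9, 287.6]
tcp_rot: [-3.14, 0.0, 1.721]
ft_force: [0.5, -0.2, 0.1]
opening: 0.845
grip_force: 0.0
```

move_arm --moves '[0,0,0,0,0,0,0,0,0,0,0,0,0,0,0,0,0,0,0,0,0,0,0,0,0,0,0,0]' --claw 15

```text
t: 16.08
eef_pos: [494.7, 258.0, 288.4]
tcp_rot: [-3.141, 0.0, 1.723]
ft_force: [-1.2, 0.2, -0.0]
opening: 0.289
grip_force: 30.0
```

```bash
python3 - <<'E'
from h import *
togo(*jig(-137.5,203),287,.152+np.pi/2)
q=np.linspace(0,.8,9);x=-200*np.cos(.5-q);z=200*np.sin(.5-q)
# tool yaw=jig+90: tool y = jig +x
print("y",np.round(np.diff(x)/150,3));print("z",np.round(-np.diff(z)/150,3))
E
```

```text
t 16.07 at [494.7 258.  288.4] yaw 1.723 F [-1.2  0.2 -0. ]
norm x,y,z,turn [-0.001  0.002  0.009 -0.   ]
y [-0.058 -0.046 -0.033 -0.02  -0.007  0.007  0.02   0.033]
z [0.12  0.125 0.129 0.132 0.133 0.133 0.132 0.129]
```

move_arm --moves '[0,-0.029,0.06,0,0,-0.029,0.06,0,0,-0.023,0.062,0,0,-0.023,0.063,0,0,-0.017,0.064,0,0,-0.016,0.065,0,0,-0.01,0.066,0,0,-0.01,0.066,0,0,-0.004,0.066,0,0,-0.003,0.067,0]'

```text
t: 17.32
eef_pos: [470.6, 254.3, 193.0]
tcp_rot: [3.14, -0.0, 1.723]
ft_force: [-2.8, -1.7, 8.1]
opening: 0.288
grip_force: 30.0
```

move_arm --moves '[0,0.003,0.067,0,0,0.004,0.066,0,0,0.01,0.066,0,0,0.01,0.066,0,0,0.016,0.065,0,0,0.015,0.06,0,0,0,0,0]'

```text
t: 18.2
eef_pos: [476.3, 255.2, 133.1]
tcp_rot: [-3.135, 0.001, 1.723]
ft_force: [-14.0, -2.1, 6.3]
opening: 0.292
grip_force: 30.0
```

```bash
python3 - <<'E'
from h import *
togo(*jig(38-200*np.cos(.3),203),288.4-306+151,.152+np.pi/2)
s=monitor.state();print(s["opening"],s["grip_force"])
E
```

```text
t 18.2 at [476.3 255.2 133.1] yaw 1.723 F [-14.   -2.1   6.3]
norm x,y,z,turn [-0.001  0.022 -0.002 -0.   ]
0.29187895502318106 30.0004443526268
```

move_arm --moves '[0,-0.015,0.015,0,0,0,0.015,0,0,0,0,0,0,0,0,0]'

```text
t: 18.7
eef_pos: [477.1, 255.4, 130.3]
tcp_rot: [3.14, -0.0, 1.723]
ft_force: [-2.4, -1.1, 9.7]
opening: 0.29
grip_force: 30.0
```

move_arm --moves '[0,0.003,0.02,0,0,0.003,0.02,0,0,0,0,0,0,0,0,0]'

```text
t: 19.2
eef_pos: [478.7, 255.6, 124.7]
tcp_rot: [3.138, -0.0, 1.723]
ft_force: [-1.2, -1.2, 11.7]
opening: 0.287
grip_force: 30.0
```

```bash
python3 - <<'E'
from h import *
im=viewer.read_camera("side");cv2.imwrite("pics/s6.png",cv2.resize(im[150:290,150:330,::-1],None,fx=4,fy=4,interpolation=cv2.INTER_CUBIC));cv2.imwrite("pics/side6.png",im[...,::-1])
togo(*jig(38-200*np.cos(.3),203),133,.152+np.pi/2)
E
```

```text
t 19.25 at [478.7 255.6 124.7] yaw 1.723 F [-1.4 -1.1 10.9]
norm x,y,z,turn [-0.001  0.006 -0.056 -0.   ]
```

View pics/s6.png

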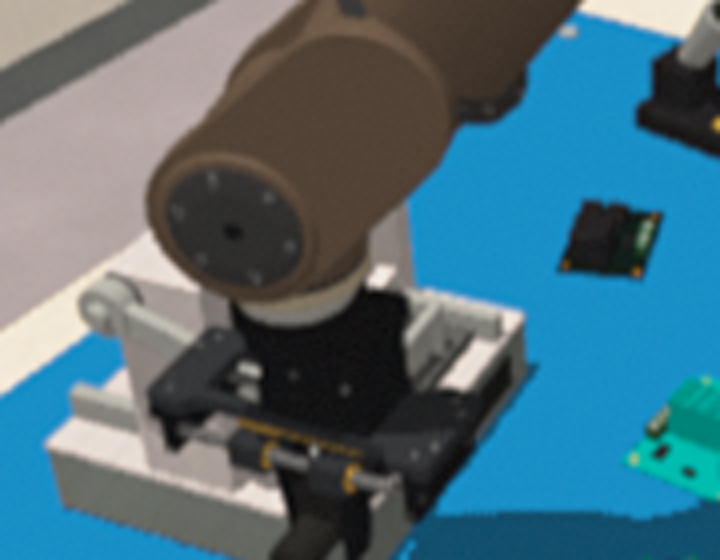

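The hand has slipped a little on the grip, so I can't read lever angle from hand height. I'll push on until the stop shows in the force.

move_arm --moves '[0,0.004,0.02,0,0,0.004,0.02,0,0,0,0,0]'

```text
t: 19.62
eef_pos: [479.6, 255.9, 120.3]
tcp_rot: [3.138, -0.001, 1.723]
ft_force: [-7.1, -3.6, 33.2]
opening: 0.289
grip_force: 30.0
```

```bash
python3 - <<'E'
from h import *
togo(*jig(38-200*np.cos(.3),203),133,.152+np.pi/2)
for q in(.6,.7,.8):
    print(q,proj("side",[*jig(38-200*np.cos(.5-q),250),210+200*np.sin(.5-q)]))
E
```

```text
t 19.62 at [479.6 255.9 120.3] yaw 1.723 F [-7.1 -3.6 33.2]
norm x,y,z,turn [-0.002 -0.    -0.085 -0.   ]
0.6 [221.48635586 280.30840562]
0.7 [221.39861892 286.57149035]
0.8 [220.54816922 292.33728096]
```

The force jumped to 33 N, so the lever is at its stop, and x matches 0.8 rad. Holding.

move_arm --moves '[0,0,0,0,0,0,0,0,0,0,0,0,0,0,0,0,0,0,0,0,0,0,0,0,0,0,0,0,0,0,0,0,0,0,0,0,0,0,0,0]'

```text
t: 20.88
eef_pos: [479.6, 255.9, 120.3]
tcp_rot: [3.138, -0.001, 1.723]
ft_force: [-6.8, -2.6, 31.7]
opening: 0.286
grip_force: 30.0
```

move_arm --moves '[0,0,0,0,0,0,0,0,0,0,0,0,0,0,0,0,0,0,0,0,0,0,0,0,0,0,0,0,0,0,0,0,0,0,0,0,0,0,0,0]'

```text
t: 22.12
eef_pos: [479.6, 255.9, 120.3]
tcp_rot: [3.138, -0.001, 1.723]
ft_force: [-7.1, -3.8, 31.9]
opening: 0.285
grip_force: 30.0
```

move_arm --moves '[0,-0.003,-0.02,0,0,-0.016,-0.064,0,0,-0.016,-0.065,0,0,-0.01,-0.066,0,0,-0.01,-0.066,0,0,-0.004,-0.066,0,0,-0.003,-0.067,0,0,0.003,-0.067,0,0,0.004,-0.066,0,0,0,0,0]'

```text
t: 23.38
eef_pos: [472.3, 254.7, 200.9]
tcp_rot: [3.137, -0.001, 1.722]
ft_force: [7.0, 2.7, 3.6]
opening: 0.285
grip_force: 30.0
```

move_arm --moves '[0,0.01,-0.066,0,0,0.01,-0.066,0,0,0.016,-0.065,0,0,0.017,-0.064,0,0,0.023,-0.063,0,0,0.023,-0.062,0,0,0.026,-0.05,0,0,0,0,0]'

```text
t: 24.38
eef_pos: [494.5, 258.1, 264.8]
tcp_rot: [3.131, -0.001, 1.722]
ft_force: [34.8, 8.9, -16.8]
opening: 0.288
grip_force: 30.0
```

```bash
python3 - <<'E'
from h import *
togo(*jig(-137.5,203),287,.152+np.pi/2)
E
```

```text
t 24.38 at [494.5 258.1 264.8] yaw 1.722 F [ 34.8   8.9 -16.8]
norm x,y,z,turn [-0.002  0.003 -0.148 -0.001]
```

move_arm --moves '[0,0.02,0,0,0,0.01,-0.005,0,0,0,0,0]'

```text
t: 24.75
eef_pos: [494.6, 258.1, 265.4]
tcp_rot: [3.14, -0.0, 1.722]
ft_force: [7.9, 4.2, -6.0]
opening: 0.289
grip_force: 30.0
```

move_arm --moves '[0,0.005,-0.02,0,0,0,-0.02,0,0,0,0,0]'

```text
t: 25.12
eef_pos: [494.8, 257.8, 267.1]
tcp_rot: [-3.137, 0.001, 1.722]
ft_force: [17.8, 6.6, -39.0]
opening: 0.292
grip_force: 30.0
```

Pulling up meets the upper stop (-39 N), so the lever is fully up. Relaxing, opening and leaving upward.

move_arm --moves '[0,0.005,0.02,0,0,0,0,0]'

```text
t: 25.38
eef_pos: [494.8, 257.8, 266.7]
tcp_rot: [-3.138, 0.001, 1.722]
ft_force: [7.0, 3.3, -22.6]
opening: 0.286
grip_force: 30.0
```

move_arm --moves '[0,0,0,0,0,0,0,0,0,0,0,0,0,0,0,0,0,0,0,0,0,0,-0.1,0,0,0,-0.3,0,0,0,-0.3,0,0,0,-0.2,0,0,0,0,0]' --claw 80

```text
t: 26.62
eef_pos: [495.5, 258.2, 406.8]
tcp_rot: [3.137, -0.001, 1.723]
ft_force: [-0.2, -0.1, 0.1]
opening: 0.841
grip_force: 0.0
```

```bash
python3 - <<'E'
from h import *
im=viewer.read_camera("side");togo(*jig(-137.5,203),287,.152+np.pi/2)
cv2.imwrite("pics/s7.png",cv2.resize(im[100:300,140:340,::-1],None,fx=3,fy=3,interpolation=cv2.INTER_CUBIC))
E
```

```text
t 26.68 at [495.2 258.1 404.9] yaw 1.723 F [-0.7 -0.3 -0.4]
norm x,y,z,turn [-0.001 -0.001  0.786 -0.   ]
```

View pics/s7.png

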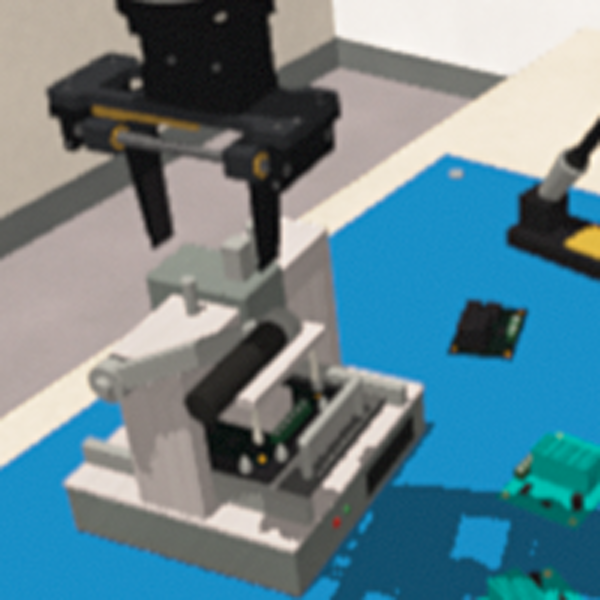

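```bash
python3 -c "
from cell import order;print(order.job_done())"
```

```text
the job is handed in; nothing more can be done
None
```

I handed the job in with no verdict returned: the power board is in the closed drawer, the lever was held at its lower stop for about 2.5 s, then eased fully back up and released. I viewed 12 pictures, two over the limit of 10.

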